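# Feed a cassette shuttle under the reader's spring flap

## Task

Press the cassette reader's orange bar down with one fingertip to hold its spring flap up, and meanwhile push the teal cassette shuttle along the lane under the flap with the other fingertip until it is fully home against the stop inside. Then let go of the bar so that the flap shuts behind the cassettes, and move clear. Only push the shuttle, never pick it up, and leave everything else on the bench where it is.

Things in the scene. Friction and masses are not known exactly. Their poses are not given: they have to be found in the camera images.
- reader: cassette reader, fixed: cream housing, feed lane in front. Origin on the bench under the lane's centre line, in the flap's plane; +x along the lane into the housing, +y to the side with the press bar, z up. Lane floor 20 mm above the bench, 31 mm between 5 mm high rails, from x=-170 mm. Base plate 8 mm high, x -178..120, y -45..85. Housing x 6..120, y -45..60, 48 mm high (70 from x=48).
- lane_stop (a point): foot of the solid stop inside the housing, on the lane floor's centre line, 48 mm in +x from the reader's origin and 20 mm above the bench. The shuttle is fully home when its nose is on it. The chamber before it has a clear window as ceiling, 24 mm above the lane floor.
- flap (a joint): angle of the orange spring flap, rad: 0 shut, 0.8 fully open (end stop). Pressing the bar down swings it up about the axle; the spring shuts it when the bar is let go. Pushing at it along the lane does not open it. The shuttle passes under it from about 0.42 rad; 0.55 to 0.75 is comfortable.
- flap_edge (a point): middle of the flap's lower edge over the lane, 10 mm above the lane floor when shut. The flap is an upright orange plate across the lane before the housing: 4 mm thick (reader x -3..1), y -16..40, 16 mm high.
- axle_mid (a point): middle of the steel axle, parallel to the lane at reader y=42 mm, 30 mm above the bench; 8 mm thick, x -168..-2, ends in posts 37 mm high and 12 mm wide. It does not give: the pressing finger must stay on the bar's side of it.
- bar_mid (a point): mid-length of the press bar, on its centre line: orange rod 12 mm thick, reader x -166..-6 mm, parallel to the lane, 65 mm from the lane's centre line, on an arc of 24 mm radius round the axle, joined to it by a thin plate. Top of bar above the bench: 43 mm at rest, 29 at flap 0.6 rad, 24.5 (4.5 over the lane floor) at 0.8. Press it anywhere along its length: 3 N to start, 6 N at 0.6 rad.
- shuttle_mid (a point): middle of the shuttle, 10 mm above its underside; x axis along the lane to the housing. Loose teal sled, 92 mm long, about 120 g, in the lane before the flap. Front 40 mm: three stacked cassettes, 28 wide, 20 high, too high for the shut flap. Then a tail 42 long, 16 wide, 7 high, and the push block. Nose 46 mm ahead. Home: this point at reader x=+2 mm, the shut flap over the tail.
- push_face (a point): centre of the rear face of the shuttle's upright push block (10 mm long, 24 wide, 18 high), 9 mm above the lane floor, 46 mm behind the shuttle's middle. Push here towards the housing. It stays outside: 44 mm before the flap when home.
- amber_jar: squat amber glass jar with black cap, 38 mm across, 52 mm high, standing beside the reader on its -y side. Leave alone; origin at the centre of its underside
- amber_bottle: amber glass bottle with white cap, 40 mm across, 85 mm high, standing beside the reader on its -y side. Leave alone; origin at the centre of its underside
- cassettes: two loose tissue cassettes, white and yellow, stacked flat, 40 x 28 x 12 mm, lying beside the reader on its +y side. Leave alone; origin at the centre of its underside
- tube_rack: teal rack of capped micro tubes, 110 x 60 x 48 mm. Leave alone; origin at the centre of its underside
- tip_box: purple pipette-tip box with clear lid, 117 x 82 x 54 mm. Leave alone; origin at the centre of its underside
- swab_cup: white cup of wooden swabs, 64 mm across, 125 mm high over the swabs. Leave alone; origin at the centre of its underside
- pipette: white and grey pipette with blue tip lying flat, about 250 mm long, 20 mm high; origin 113 mm from the end of its tip. Leave alone
Mind the look-alikes: they are no part of the job. Of the things that look like the part that bears shuttle_mid, the middle-sized one is meant.

How it is judged (in metres and radians):
On the way, in this order (a step that is already met when the one before it is completed fails the run):
1. the bar is pressed and the flap stands open, the shuttle still outside (value of joint flap above 0.38 rad and contact force between the fingers and flap above 0.3 N and x of shuttle_mid in the frame of reader below -0.046 m), for 0.1 s.
2. while the fingers hold the bar down, they push the shuttle in under the open flap (value of joint flap above 0.38 rad and contact force between the fingers and flap above 0.3 N and contact force between the fingers and shuttle above 0.05 N and x of shuttle_mid in the frame of reader above -0.04 m), for 0.05 s.
At the end, for the whole second after the job is handed in: the shuttle lies flat in the lane with its nose within 5 mm of the stop and at rest, and the flap is shut (under 0.08 rad) behind the cassettes (x of shuttle_mid in the frame of reader between -0.003 and 0.006 m and z of shuttle_mid in the frame of reader between 0.026 and 0.034 m and value of joint flap below 0.08 rad and linear speed of shuttle below 0.01 m/s); the robot touches nothing.
It fails at once if the shuttle is lifted (10 mm) or tipped (z of shuttle_mid in the frame of reader above 0.04 m or angle between shuttle_mid's own z axis and vertical above 0.35 rad).
It fails at once if a bystander is moved by more than 20 mm (distance of any of amber_jar, amber_bottle, cassettes, tube_rack, tip_box, swab_cup, pipette from where it was at the start of the episode above 0.02 m).
It also fails if it takes over 35 s, if anything falls off the work surface, if the arm or the gripper's body presses on something with over 40 N, if the wrist force passes 120 N, or if a joint passes its speed limit or range.

## Robot

A 6-joint arm with a two-finger parallel gripper is mounted at the origin on the work surface. World frame = base frame: x ahead of the robot, y to its left, z up, the work surface at z = 0. Lengths are in mm, angles in rad, forces in N, time in s.
With the tool pointing down it reaches from about 275 to 750 mm from the base axis. Payload 10.2 kg.
Tool frame: the origin (TCP) lies midway between the tips of the shut fingers; the grasp point (between the pads) lies 19 mm behind it; y points along the fingers, z is the direction in which the jaws open and shut, and the axes are right-handed (so a half turn about y gives the same grasp; the last joint's range is limited). The gripper opens to 85 mm and grips with 20 to 120 N. Pads are 22 mm wide; open, the fingers measure 114 mm over their backs; the gripper's body (76 mm by 85 mm) begins 54 mm behind the grasp point. The pads swing forward as they close: fully open they stand 13 mm farther back than shut.
Start: joints at [0.959, 0.313, 1.498, -0, 1.331, -0.223], TCP at [199.029, 485.817, 231.294] pointing down, gripper open.
Joint ranges: [-2.94, 2.94], [-0.97, 2.17], [0.19, 2.56], [-1.23, 4.37], [0.02, 3.11], [-2.88, 2.88]. Speed limits (rad/s): [2.39, 2.39, 3.01, 3.14, 3.14, 3.14].

## Interface

Orientations are given as a unit quaternion [w, x, y, z].
In Python, from rig import ctrl gives the robot as it stands.
- The arm moves only by the shell command python3 -m inch 'ROWS' [OPENING] [FORCE]. ROWS is JSON, one flat list of numbers, 6 for each row, row after row: the shift along the tool's x, y, z in cm, then the turn, a rotation vector about the tool's x, y, z in rad. A call has 1 to 8 rows; each row is the pose to reach, as a shift and turn from the pose commanded when the call began, along the tool's axes at that moment; what a row does not reach only later rows make up. A row lasts 1/12 s, in which the tool goes at most 41.7 mm and 7.16 degrees, less where a joint would pass 70% of its speed; a pose out of reach is approached as far as the arm can. A call with a gripper value outside its range is refused whole. OPENING is the gripper command: -1 is fully open, 1 is shut, values between are in proportion, set as the call begins (- or left out, the last holds). The fingers move at their own pace and stop on an object; FORCE is the grip in N (left out, the last holds). Time passes only in rows, so rows that repeat a pose let the fingers close. It gives the time, the measured TCP pose, the force and the opening at its end, in the units of the state.
- ctrl.sense(): the state, without advancing time (a new reading comes with each control period).
- ctrl.capture(name): name is "side" or "top" or "wrist"; returns the picture (384x512x3 uint8, red, green, blue); there is no depth.
- ctrl.get_calibration(name): a dict with "fx", "fy", "cx", "cy" (pixels), "world_to_cam" (4x4, takes a point from world to camera coordinates). Camera axes: x right, y down, z forward; pixel columns grow to the right and rows downward; lengths in mm; the calibration is good to about 2 mm. A picture is of the moment at which its call begins: read the wrist's pose just before it. get_calibration takes no time and is no camera call; for the wrist camera it gives the pose at the moment of the call.
- ctrl.finish_job(): hands the job in, once; it reports no verdict.
Trained networks look in the newest picture that a camera, given by its name, has taken for a name from the list of things; names that differ only in an ending like _2 or _b are one class to them, and where a whole thing is asked for, a point or a joint stands for the part that bears it (a point fixed in the world has none). Each returns a list of dicts, best first, with "score" (0 to 1); they miss things now and then, are a little off and sometimes report something else, mostly with a low value. They report only what shows in the picture. A call takes as long as a camera call. They do not tell look-alikes from the thing itself.
- ctrl.search_frame(thing, camera): "uv" ([column, row] in pixels, amid what is visible of it).
The state is a dict: "time_s": time; "joints": joint angles; "dq": joint speeds; "tau": joint torques, N m; "eef_pos": TCP position; "ee_rot": TCP orientation; "force": force on the tool from outside, world axes, zero at the start; "wrist_torque": the same for the moment, N m; "grip_width": opening from 0.0 (shut) to 1.0 (fully open).
Only numpy, scipy, OpenCV 4.12 (cv2) and the standard library are available. Lean on these libraries where they do the work, as an engineer would, in place of code of your own. Each camera call takes 0.05 s, during which the arm holds its last target.

## Working session

There is one attempt and no reset: what is moved stays moved. The work goes in short steps, Python scripts to look and compute and a shell command to move; the robot and the scene stay as the last step left them, time stands still between calls to the robot, and variables do not carry over. Pictures are saved under pics/ and viewed, and the job is handed in when it is done.

```bash
ls; mkdir -p pics; python3 - <<'E'
from rig import ctrl
import cv2,numpy as np
np.set_printoptions(precision=3,suppress=True)
s=ctrl.sense();print({k:np.round(v,3) for k,v in s.items()})
for n in ["side","top","wrist"]:
    im=ctrl.capture(n);cv2.imwrite(f"pics/{n}0.png",im[:,:,::-1])
    c=ctrl.get_calibration(n);print(n,c["fx"],c["cx"],c["cy"]);print(c["world_to_cam"])
E
```

```text
pics
{'time_s': np.float64(0.0), 'joints': array([ 0.959,  0.313,  1.498,  0.   ,  1.331, -0.223]), 'dq': array([-0.002,  0.   , -0.001,  0.   ,  0.   ,  0.001]), 'tau': array([  0.   , -41.227, -25.975,  -0.   ,   0.004,   0.   ]), 'eef_pos': array([198.863, 485.591, 230.72 ]), 'ee_rot': array([-0.693,  0.694, -0.137,  0.136]), 'force': array([ 0.364, -0.209, -0.28 ]), 'wrist_torque': array([-0.017, -0.028, -0.018]), 'grip_width': np.float64(0.999)}
side 458.9899014085769 251.4062097850439 183.40489941240597
[[   0.684   -0.73     0.004 -389.108]
 [  -0.483   -0.457   -0.747  330.969]
 [   0.547    0.509   -0.665 1059.748]
 [   0.       0.       0.       1.   ]]
top 420.123575958595 256.7027630299635 189.98930941626938
[[   0.006   -1.       0.002    9.21 ]
 [  -0.995   -0.006   -0.097  579.985]
 [   0.097   -0.001   -0.995 1137.158]
 [   0.       0.       0.       1.   ]]
wrist 291.49586043687424 253.96667387954915 194.28029190193345
[[   0.379    0.925   -0.002 -524.488]
 [   0.89    -0.364    0.274  -35.805]
 [   0.252   -0.106   -0.962  379.708]
 [   0.       0.       0.       1.   ]]
```

View pics/top0.png

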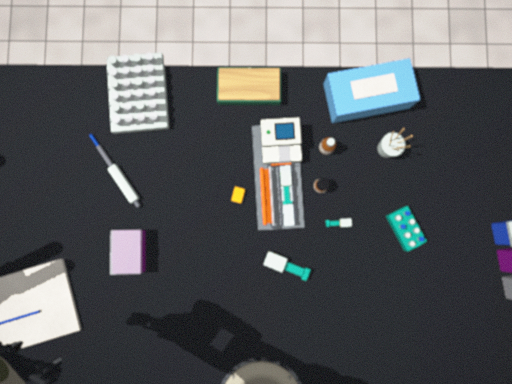

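View pics/side0.png

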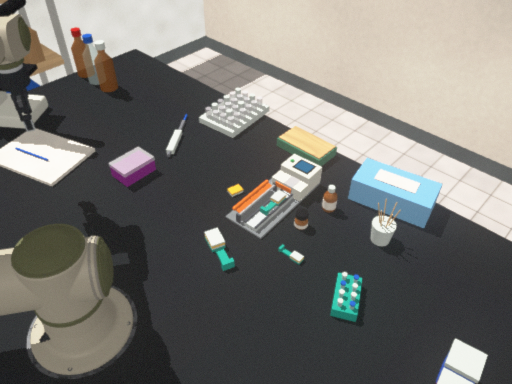

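View pics/wrist0.png

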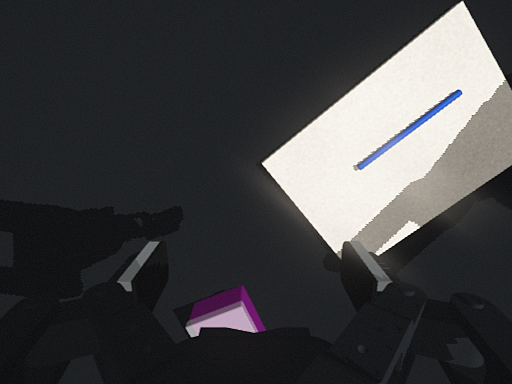

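```bash
cat > h.py <<'E'
from rig import ctrl
import cv2,numpy as np
np.set_printoptions(precision=3,suppress=True)
def proj(cal,P):
    P=np.atleast_2d(P);M=cal["world_to_cam"];p=P@M[:3,:3].T+M[:3,3]
    return np.c_[cal["fx"]*p[:,0]/p[:,2]+cal["cx"],cal["fy"]*p[:,1]/p[:,2]+cal["cy"]]
def back(cal,uv,z):
    M=cal["world_to_cam"];R=M[:3,:3];c=-R.T@M[:3,3]
    d=R.T@np.array([(uv[0]-cal["cx"])/cal["fx"],(uv[1]-cal["cy"])/cal["fy"],1])
    return c+d*(z-c[2])/d[2]
E
python3 - <<'E'
from h import *
im=cv2.imread("pics/top0.png");cv2.imwrite("pics/t0z.png",cv2.resize(im[105:285,215:375],None,fx=4,fy=3.3,interpolation=cv2.INTER_CUBIC)[:600])
im=cv2.imread("pics/side0.png");cv2.imwrite("pics/s0z.png",cv2.resize(im[140:260,210:350],None,fx=5,fy=5,interpolation=cv2.INTER_CUBIC))
c=ctrl.get_calibration("top")
for t,z in [("reader",20),("shuttle_mid",30),("bar_mid",37),("flap_edge",35),("axle_mid",30),("push_face",29),("lane_stop",20)]:
    for k in ctrl.search_frame(t,"top")[:3]: print(t,k,back(c,k["uv"],z))
E
```

```text
reader {'uv': [278.1, 168.2], 'score': 0.7} [642.581 -46.975  20.   ]
shuttle_mid {'uv': [339.8, 219.1], 'score': 0.64} [ 500.666 -216.426   30.   ]
shuttle_mid {'uv': [286.0, 181.7], 'score': 0.49} [603.37  -68.422  30.   ]
bar_mid {'uv': [272.8, 194.7], 'score': 0.96} [566.321 -31.589  37.   ]
flap_edge {'uv': [267.1, 193.5], 'score': 0.89} [569.717 -15.952  35.   ]
flap_edge {'uv': [276.1, 171.0], 'score': 0.32} [632.451 -40.659  35.   ]
axle_mid {'uv': [276.3, 169.5], 'score': 0.98} [637.388 -41.447  30.   ]
push_face {'uv': [285.2, 264.4], 'score': 0.63} [376.564 -66.141  29.   ]
push_face {'uv': [286.8, 182.1], 'score': 0.6} [602.383 -70.715  29.   ]
push_face {'uv': [340.1, 222.0], 'score': 0.44} [ 492.733 -217.345   29.   ]
lane_stop {'uv': [276.7, 171.6], 'score': 0.84} [632.921 -43.057  20.   ]
```

View pics/t0z.png

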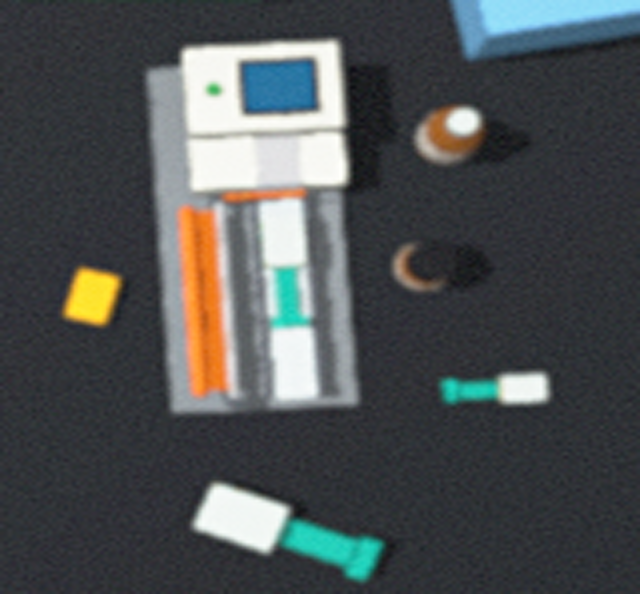

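View pics/s0z.png

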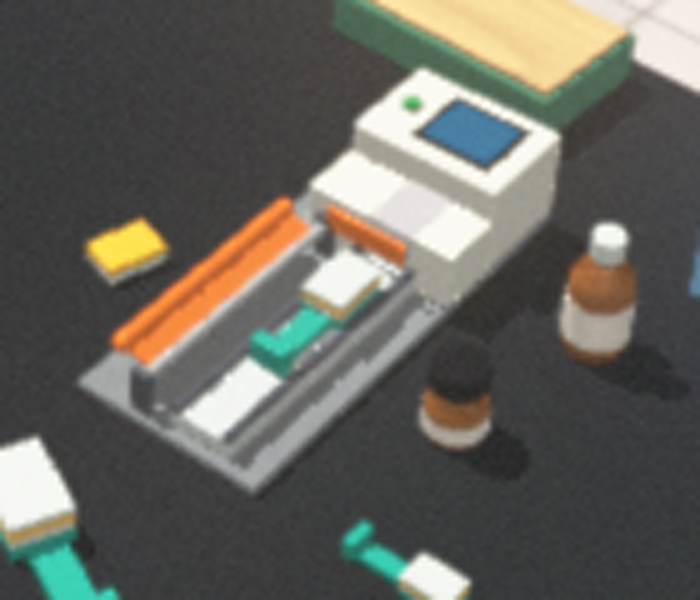

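```bash
cat > fit.py <<'E'
from h import *
from scipy.optimize import least_squares
ct,cs=ctrl.get_calibration("top"),ctrl.get_calibration("side")
T=lambda x,y:[215+(x+.5)/4-.5,105+(y+.5)/3.3-.5]
S=lambda x,y:[210+(x+.5)/5-.5,140+(y+.5)/5-.5]
top=[((-178,85,8),T(172,412)),((-178,-45,8),T(358,403)),((120,85,8),T(147,70)),((48,60,70),T(190,135)),((48,-45,70),T(347,128)),((120,60,70),T(183,47)),((120,-45,70),T(343,38))]
side=[((-178,85,8),S(80,380)),((-178,-45,8),S(253,490)),((48,-45,70),S(490,193)),((120,-45,70),S(560,130)),((120,60,70),S(425,68)),((48,60,70),S(357,122))]
def W(p,P):
    P=np.atleast_2d(np.array(P,float));c,s=np.cos(p[2]),np.sin(p[2])
    return np.c_[p[0]+c*P[:,0]-s*P[:,1],p[1]+s*P[:,0]+c*P[:,1],P[:,2]]
def res(p,sets):
    return np.concatenate([(proj(c,W(p,[a for a,b in s]))-np.array([b for a,b in s])).ravel() for c,s in sets])
if __name__=="__main__":
    for sets in ([(ct,top)],[(cs,side)],[(ct,top),(cs,side)]):
        r=least_squares(res,[640,-60,0],args=(sets,),x_scale=[10,10,.1]);print(r.x,np.round(r.fun.reshape(-1,2),1).tolist())
    p=r.x
    from scipy.spatial.transform import Rotation as Ro
    s=ctrl.sense();q=s["ee_rot"];R=Ro.from_quat([q[1],q[2],q[3],q[0]]).as_matrix();print(R,s["eef_pos"])
E
python3 fit.py
```

```text
[653.539 -64.627   0.063] [[0.2, 0.1], [0.0, 0.2], [0.5, -0.5], [0.2, -0.4], [-0.3, -0.4], [0.4, 0.2], [-1.0, 0.8]]
[653.976 -61.48    0.065] [[-0.6, -0.1], [0.2, -0.4], [1.2, 0.2], [0.6, 0.7], [-0.7, -0.5], [-0.9, -0.1]]
[653.397 -63.526   0.063] [[-0.2, 0.2], [-0.4, 0.2], [0.1, -0.5], [-0.2, -0.4], [-0.7, -0.4], [0.0, 0.3], [-1.4, 0.9], [-0.3, 0.2], [0.5, 0.1], [1.7, 0.6], [1.1, 1.2], [-0.2, -0.1], [-0.4, 0.3]]
[[ 0.925 -0.     0.379]
 [-0.379 -0.     0.925]
 [-0.    -1.    -0.   ]] [199.002 485.805 231.253]
```

```bash
python3 - <<'E'
from fit import *
p=[653.4,-63.5,.063]
def inv(w):
    d=w[:2]-np.array(p[:2]);c,s=np.cos(p[2]),np.sin(p[2]);return np.array([c*d[0]+s*d[1],-s*d[0]+c*d[1]])
for n,xy,z in [("block rear",T(291,326),38),("cass front",T(281,200),40),("cass rear",T(285,266),40)]:print(n,inv(back(ct,xy,z)))
for n,xy,z in [("block rear L",S(252,338),38),("block rear R",S(280,358),38),("cass fl",S(333,252),40),("cass fr",S(380,270),40),("cass rl",S(302,286),40)]:print(n,inv(back(cs,xy,z)))
for x in (-130,-140,-150):print(W(p,[(x,33,0)]))
E
```

```text
block rear [-111.263   -1.076]
cass front [-5.569 -0.789]
cass rear [-61.183  -0.008]
block rear L [-110.877   11.948]
block rear R [-113.277  -10.138]
cass fl [-25.757  19.074]
cass fr [-20.593 -11.463]
cass rl [-60.512  15.228]
[[521.58 -38.75   0.  ]]
[[511.6  -39.38   0.  ]]
[[501.62  -40.009   0.   ]]
```

```bash
python3 -m inch '[6,1,-4.5,0,-0.05,0, 12,2,-9,0,-0.11,0, 18,3,-13.5,0,-0.17,0, 24.5,4,-18.3,0,-0.23,0, 30,5,-22.5,0,-0.29,0, 36,6,-27,0,-0.35,0, 42,7,-31.5,0,-0.4,0, 49,8,-36.65,0,-0.452,0]' -0.2 && python3 -c "
from rig import ctrl;print(ctrl.sense())"
```

```text
time_s: 1.17
eef_pos: [369.2, 200.4, 187.5]
ee_rot: [0.707, -0.707, -0.024, 0.023]
force: [1.3, 0.4, 0.1]
grip_width: 0.602
{'time_s': 1.1667, 'joints': array([ 2.16710002e-01,  1.24177738e-01,  1.85600487e+00,  6.41516165e-05,
        1.16070363e+00, -1.41999277e+00]), 'dq': array([-1.18141595,  0.08228156,  0.08471279, -0.00245691, -0.17340572,
       -1.79090209]), 'tau': array([  7.74391204, -32.35263705, -22.99283981,  -0.0556393 ,
         0.40774397,   2.38276877]), 'eef_pos': array([369.21928968, 200.39083317, 187.51977911]), 'ee_rot': array([ 0.70678923, -0.70665705, -0.02352995,  0.02304645]), 'force': array([1.33614556, 0.37689753, 0.10540112]), 'wrist_torque': array([ 0.00069092, -0.03444323, -0.04292851]), 'grip_width': 0.6015210915443271}
```

```bash
python3 -m inch '[0,0,0,0,0,0, 0,0,0,0,0,0]'; python3 - <<'E'
from h import *
from scipy.spatial.transform import Rotation as Ro
s=ctrl.sense();q=s["ee_rot"];R=Ro.from_quat([q[1],q[2],q[3],q[0]]).as_matrix();print(R,np.arctan2(R[1,0],R[0,0]),s["eef_pos"],s["grip_width"])
print(R.T@(np.array([513.5,-39.3,130])-s["eef_pos"]))
E
```

```text
time_s: 1.33
eef_pos: [369.4, 200.8, 187.4]
ee_rot: [0.707, -0.707, -0.021, 0.021]
force: [0.2, -0.5, -0.9]
grip_width: 0.597
[[ 0.998 -0.    -0.059]
 [ 0.059 -0.     0.998]
 [-0.    -1.     0.   ]] 0.05864626677323397 [369.41  200.756 187.416] 0.5973112810156705
[ 129.794   57.362 -248.09 ]
```

```bash
python3 -m inch '[2,1,-4,0,0,0, 4,2,-7.5,0,0,0, 6,3,-11,0,0,0, 8,4,-15,0,0,0, 10,5,-19,0,0,0, 12,5.5,-22.5,0,0,0, 13,5.7,-24.8,0,-0.004,0, 13,5.7,-24.8,0,-0.004,0]'; python3 -m inch '[0,0,0,0,0,0]'
python3 - <<'E'
from h import *
from scipy.spatial.transform import Rotation as Ro
s=ctrl.sense();q=s["ee_rot"];R=Ro.from_quat([q[1],q[2],q[3],q[0]]).as_matrix();print(np.arctan2(R[1,0],R[0,0]),R[2],s["eef_pos"],s["force"],s["grip_width"])
print(R.T@(np.array([513.5,-39.3,60])-s["eef_pos"]))
for n in ["side","top","wrist"]:
    im=ctrl.capture(n);cv2.imwrite(f"pics/{n}1.png",im[:,:,::-1])
im=cv2.imread("pics/side1.png");cv2.imwrite("pics/s1z.png",cv2.resize(im[100:260,200:350],None,fx=4,fy=3.7,interpolation=cv2.INTER_CUBIC))
E
```

```text
time_s: 2.0
eef_pos: [516.3, -40.3, 129.8]
ee_rot: [-0.706, 0.707, 0.023, -0.022]
force: [0.1, 0.1, -0.7]
grip_width: 0.599
time_s: 2.08
eef_pos: [514.4, -36.8, 130.1]
ee_rot: [0.707, -0.707, -0.023, 0.024]
force: [0.4, -0.5, 0.3]
grip_width: 0.602
0.06624638763591402 [-0.001 -1.     0.001] [514.399 -36.771 130.132] [ 0.411 -0.455  0.31 ] 0.6018209549919676
[-1.022 70.131 -2.5  ]
```

View pics/wrist1.png

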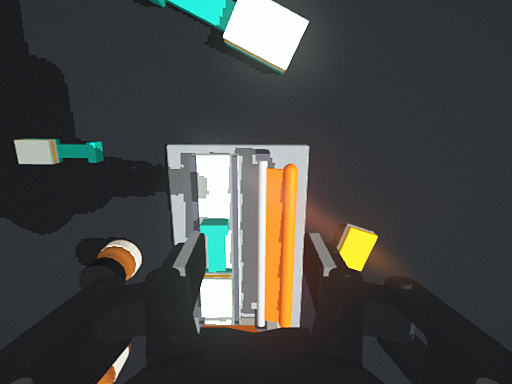

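View pics/s1z.png

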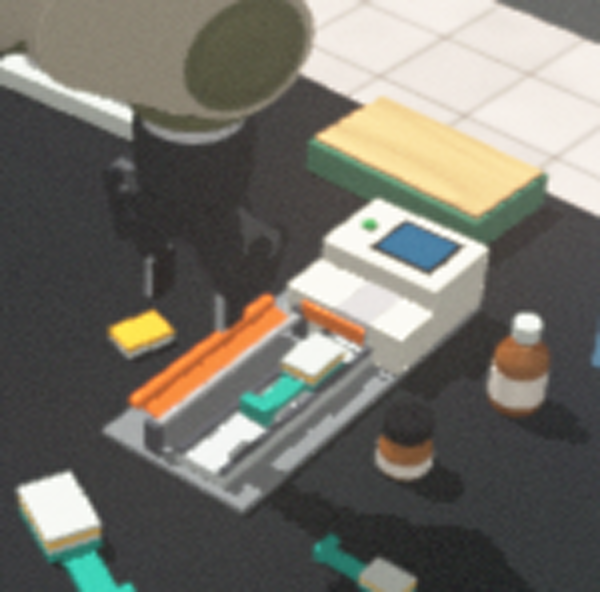

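```bash
python3 - <<'E'
from fit import *
p=[653.4,-63.5,.063]
c=ctrl.get_calibration("wrist");im=cv2.imread("pics/wrist1.png")
for P in [(-178,85,8),(-178,-45,8),(-166,65,43),(-6,65,43),(-112,12,38),(-112,-12,38),(-168,42,34),(-170,0,20)]:
    print(P,proj(c,W(p,[P])).round(1))
    u,v=proj(c,W(p,[P]))[0];cv2.circle(im,(int(u),int(v)),2,(0,0,255),-1)
s=ctrl.sense();from scipy.spatial.transform import Rotation as Ro
q=s["ee_rot"];R=Ro.from_quat([q[1],q[2],q[3],q[0]]).as_matrix()
for b in (0,5,10):
  for z in (-40,-33,-26,26,33,40):
    for x in(-11,11):
      u,v=proj(c,R@np.array([x,-b,z])+s["eef_pos"])[0];cv2.circle(im,(int(u),int(v)),1,(255,255,0) if b else (0,255,0),-1)
cv2.imwrite("pics/w1z.png",cv2.resize(im[130:350,130:370],None,fx=2.7,fy=2.7,interpolation=cv2.INTER_CUBIC))
E
```

```text
(-178, 85, 8) [[307.4 145. ]]
(-178, -45, 8) [[163.5 144.1]]
(-166, 65, 43) [[289.2 164.8]]
(-6, 65, 43) [[282.6 331.6]]
(-112, 12, 38) [[224.9 225.1]]
(-112, -12, 38) [[197.2 224.9]]
(-168, 42, 34) [[260.2 160.3]]
(-170, 0, 20) [[211.7 155.2]]
```

View pics/w1z.png

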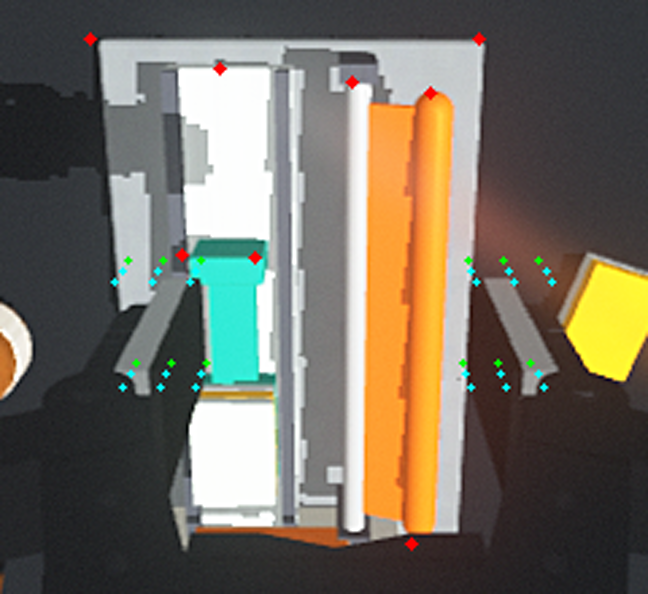

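```bash
python3 -m inch '[0,2,0,0,0,0, 0,4,0,0,0,0, 0,6,0,0,0,0, 0,7,0,0,0,0, 0,7,0,0,0,0]' -0.36
python3 - <<'E'
from h import *
from scipy.spatial.transform import Rotation as Ro
s=ctrl.sense();q=s["ee_rot"];R=Ro.from_quat([q[1],q[2],q[3],q[0]]).as_matrix();print(np.arctan2(R[1,0],R[0,0]),R[2],s["eef_pos"],s["force"],s["grip_width"])
print(R.T@(np.array([513.6,-38.8,45])-s["eef_pos"]))
for n in ["side","top","wrist"]:
    im=ctrl.capture(n);cv2.imwrite(f"pics/{n}2.png",im[:,:,::-1])
a=cv2.imread("pics/side2.png");b=cv2.imread("pics/wrist2.png")
cv2.imwrite("pics/z2.png",np.hstack([cv2.resize(a[130:260,210:340],(400,400),interpolation=2),cv2.resize(b[130:350,140:360],(400,400),interpolation=2)]))
E
```

```text
time_s: 2.65
eef_pos: [512.9, -35.7, 59.1]
ee_rot: [0.707, -0.706, -0.023, 0.025]
force: [0.2, 0.7, -0.8]
grip_width: 0.674
0.06867339734486286 [-0.003 -1.     0.001] [512.877 -35.672  59.117] [ 0.172  0.663 -0.814] 0.6743901201082145
[ 0.551 14.111 -3.189]
```

View pics/z2.png

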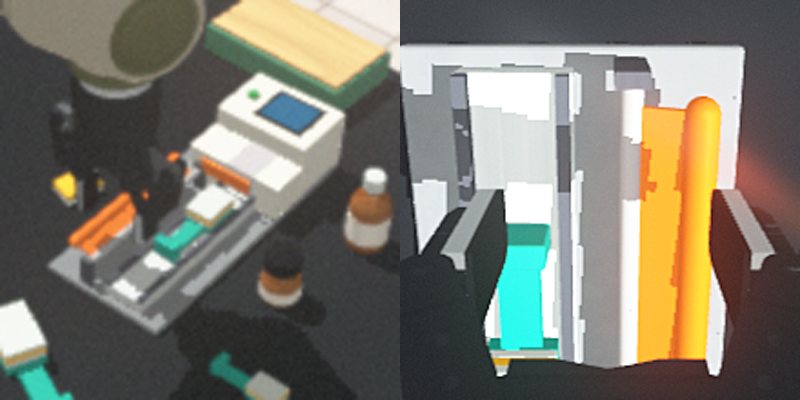

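```bash
python3 - <<'E'
from h import *
from scipy.spatial.transform import Rotation as Ro
s=ctrl.sense();q=s["ee_rot"];R=Ro.from_quat([q[1],q[2],q[3],q[0]]).as_matrix();c=ctrl.get_calibration("wrist");e=s["eef_pos"]
print(e,s["force"])
f=lambda u,v:[140+(u-400)*.55,130+v*.55]
for n,uv,z in [("block rear top R",f(550,225),38),("bar rear",f(704,97),40),("plate rear R",f(743,46),8),("plate rear L",f(403,46),8)]:
    w=back(c,uv,z);print(n,w,R.T@(w-e))
for z in (60,65,70):
  for n,uv in [("Ltip rear in",f(505,190)),("Ltip rear out",f(470,190)),("Ltip front",f(500,375)),("Rtip rear in",f(712,190)),("Rtip front",f(718,375))]:
    w=back(c,uv,z);print(z,n,R.T@(w-e))
E
```

```text
[514.625 -36.754  61.715] [-0.436  0.145 -0.202]
block rear top R [533.057 -55.264  38.   ] [ 17.093  23.756 -19.703]
bar rear [483.514  -7.765  40.   ] [-29.11   21.645  31.047]
plate rear R [470.607  10.844   8.   ] [-40.779  53.612  50.51 ]
plate rear L [ 479.189 -115.135    8.   ] [-40.764  53.694 -75.762]
60 Ltip rear in [ -5.723   1.724 -29.996]
60 Ltip rear out [ -5.715   1.731 -40.334]
60 Ltip front [ 60.282   1.84  -35.157]
60 Rtip rear in [-5.764  1.685 31.087]
60 Rtip front [60.171  1.793 36.634]
65 Ltip rear in [ -7.922  -3.28  -28.945]
65 Ltip rear out [ -7.915  -3.274 -38.925]
65 Ltip front [ 55.798  -3.168 -33.927]
65 Rtip rear in [-7.962 -3.318 30.024]
65 Rtip front [55.69  -3.213 35.379]
70 Ltip rear in [-10.121  -8.285 -27.893]
70 Ltip rear out [-10.114  -8.279 -37.516]
70 Ltip front [ 51.314  -8.177 -32.697]
70 Rtip rear in [-10.16   -8.322  28.961]
70 Rtip front [51.21  -8.22  34.123]
```

```bash
python3 - <<'E'
from h import *
from scipy.spatial.transform import Rotation as Ro
s=ctrl.sense();q=s["ee_rot"];R=Ro.from_quat([q[1],q[2],q[3],q[0]]).as_matrix();c=ctrl.get_calibration("wrist");e=s["eef_pos"]
M=c["world_to_cam"];print("cam in tool",R.T@(-M[:3,:3].T@M[:3,3]-e))
f=lambda u,v:[140+(u-400)*.55,130+v*.55]
for v in (225,246):
  for z in(20,38):print(v,z,R.T@(back(c,f(550,v),z)-e))
E
python3 - <<'E'
import cv2
b=cv2.imread("pics/wrist2.png");cv2.imwrite("pics/z3.png",cv2.resize(b[200:350,180:300],(640,600),interpolation=2))
E
```

```text
cam in tool [ -69.251 -142.836    0.373]
225 20 [ 26.431  41.774 -21.874]
225 38 [ 17.093  23.756 -19.703]
246 20 [ 35.458  41.789 -22.144]
246 38 [ 25.238  23.77  -19.946]
```

View pics/z3.png

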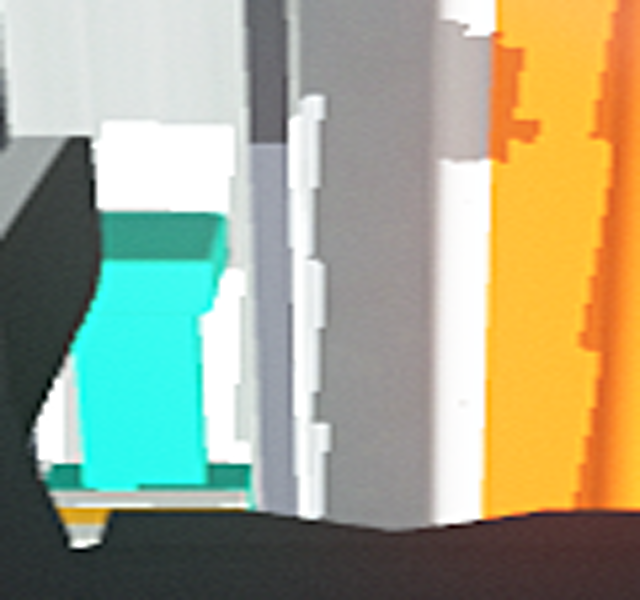

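```bash
python3 -m inch '[0,0,-0.27,0,0,0, 0,1.2,-0.27,0,0,0, 0,1.6,-0.27,0,0,0, 0,1.6,-0.27,0,0,0]'; python3 -m inch '[0,0.5,0,0,0,0,0,0.5,0,0,0,0]';python3 -m inch '[0,0.5,0,0,0,0,0,0.5,0,0,0,0]'
```

```text
time_s: 3.13
eef_pos: [513.9, -39.8, 44.3]
ee_rot: [0.707, -0.707, -0.023, 0.024]
force: [0.5, -0.9, -0.3]
grip_width: 0.683
time_s: 3.3
eef_pos: [514.1, -39.8, 39.3]
ee_rot: [0.707, -0.707, -0.024, 0.024]
force: [0.7, 0.1, -0.8]
grip_width: 0.677
time_s: 3.47
eef_pos: [514.5, -39.5, 34.4]
ee_rot: [0.707, -0.707, -0.024, 0.023]
force: [0.1, 2.3, 3.4]
grip_width: 0.682
```

```bash
python3 -m inch '[0,0.4,0,0,0,0,0,0.8,0,0,0,0,0,0.8,0,0,0,0]'
cat > look.py <<'E'
import sys
from h import *
k=sys.argv[1]
a=ctrl.capture("side")[:,:,::-1];b=ctrl.capture("wrist")[:,:,::-1]
cv2.imwrite(f"pics/look{k}.png",np.hstack([cv2.resize(a[140:250,215:325],(400,400),interpolation=2),cv2.resize(b[130:350,140:360],(400,400),interpolation=2)]))
s=ctrl.sense();print(s["time_s"],s["eef_pos"],s["force"])
E
python3 look.py a
```

```text
time_s: 3.72
eef_pos: [514.6, -39.5, 26.6]
ee_rot: [0.707, -0.707, -0.024, 0.023]
force: [0.6, 3.7, 5.2]
grip_width: 0.682
3.8167 [514.541 -39.616  26.903] [1.05  2.884 4.612]
```

View pics/looka.png

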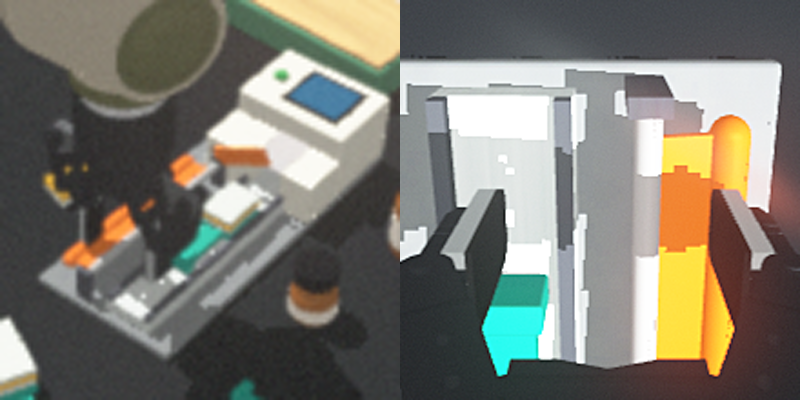

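```bash
python3 -m inch '[0,0.3,0,0,0,0,0,0.5,0,0,0,0,0,0.5,0,0,0,0]'; python3 look.py b
```

```text
time_s: 4.07
eef_pos: [514.6, -39.9, 21.8]
ee_rot: [-0.707, 0.707, 0.024, -0.023]
force: [1.1, 3.0, 5.2]
grip_width: 0.679
4.1667 [514.596 -39.836  22.012] [0.887 3.815 5.129]
```

View pics/lookb.png

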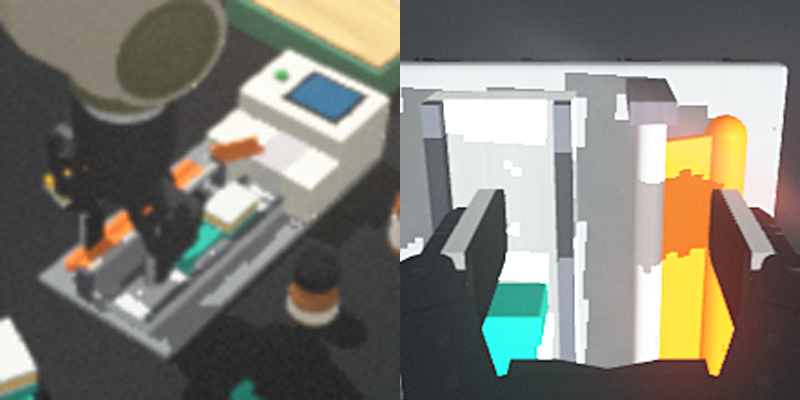

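```bash
python3 - <<'E'
from fit import *
p=[653.4,-63,.063]
a=ctrl.capture("side")[:,:,::-1].copy();out=[]
for th in (.4,.6,.75):
    im=cv2.resize(a[140:190,250:310],(390,325),interpolation=2)
    pts=[]
    for y,z in [(40,30),(-16,30),(-16,46),(40,46)]:
        dy,dz=y-42,z-30;c,s=np.cos(th),np.sin(th)
        pts.append((-3,42+c*dy+s*dz,30-s*dy+c*dz))
    q=(proj(cs,W(p,pts))-[250,140]+.5)*6.5
    cv2.polylines(im,[q.astype(int)],True,(255,0,0),1);out.append(im)
cv2.imwrite("pics/fl.png",np.vstack([np.hstack(out[:2]),np.hstack([out[2],out[2]*0])])[:600,:790])
E
```

```text
(no output)
```

View pics/fl.png

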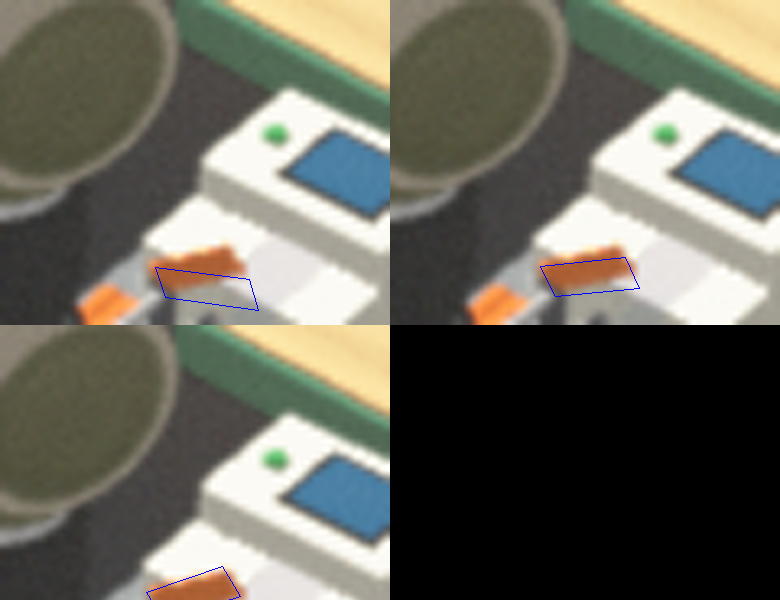

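```bash
python3 -m inch '[0.6,0,0,0,0,0,1.2,0,0,0,0,0,1.8,0,0,0,0,0,2.4,0,0,0,0,0,3,0,0,0,0,0,3.6,0,0,0,0,0,4,0,0,0,0,0,4,0,0,0,0,0]'; python3 look.py c
```

```text
time_s: 4.88
eef_pos: [554.2, -37.4, 21.8]
ee_rot: [-0.707, 0.707, 0.024, -0.024]
force: [-1.6, 0.8, 5.4]
grip_width: 0.683
4.9833 [554.235 -37.385  21.947] [-1.26   0.88   5.821]
```

View pics/lookc.png

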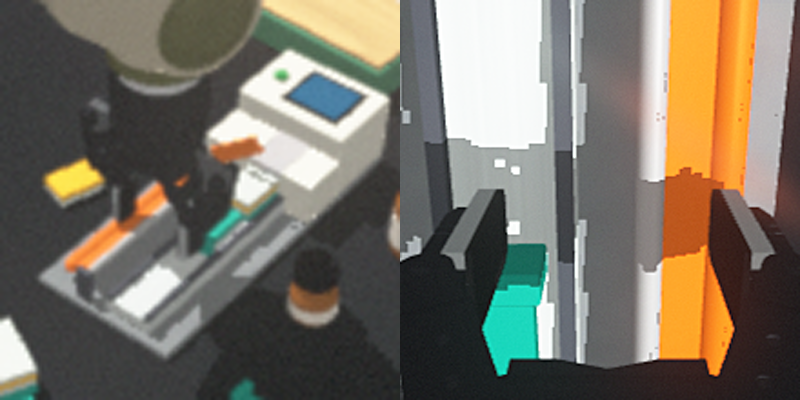

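```bash
python3 -m inch '[0.5,0,0,0,0,0,1.0,0,0,0,0,0,1.5,0,0,0,0,0,2.0,0,0,0,0,0,2.5,0,0,0,0,0,3,0,0,0,0,0,3.5,0,0,0,0,0,3.5,0,0,0,0,0]'; python3 look.py d
```

```text
time_s: 5.65
eef_pos: [589.3, -35.1, 21.9]
ee_rot: [-0.706, 0.707, 0.024, -0.024]
force: [-2.1, 0.7, 5.8]
grip_width: 0.683
5.75 [589.248 -35.062  22.044] [-1.099  1.425  6.231]
```

View pics/lookd.png

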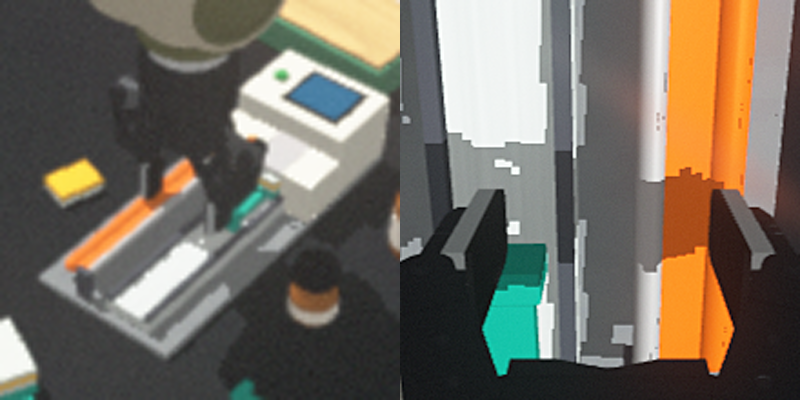

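Still tracking with no stop contact yet. Continue in small steps.

```bash
python3 -m inch '[0.2,0,0,0,0,0,0.4,0,0,0,0,0,0.4,0,0,0,0,0]'; python3 -m inch '[0.2,0,0,0,0,0,0.2,0,0,0,0,0]';python3 -m inch '[0.15,0,0,0,0,0,0.15,0,0,0,0,0]'
```

```text
time_s: 6.0
eef_pos: [592.7, -34.8, 21.9]
ee_rot: [-0.706, 0.707, 0.023, -0.024]
force: [-3.6, 0.0, 7.0]
grip_width: 0.681
time_s: 6.17
eef_pos: [594.6, -34.7, 21.8]
ee_rot: [-0.707, 0.707, 0.023, -0.025]
force: [-3.2, 0.6, 6.0]
grip_width: 0.682
time_s: 6.33
eef_pos: [596.0, -34.6, 21.8]
ee_rot: [-0.707, 0.707, 0.023, -0.025]
force: [-3.8, -0.3, 5.9]
grip_width: 0.676
```

```bash
for i in 1 2; do python3 -m inch '[0.1,0,0,0,0,0,0.1,0,0,0,0,0]' | grep -E "eef_pos|force"; done; python3 look.py e; python3 - <<'E'
from h import *
from fit import W
from scipy.spatial.transform import Rotation as Ro
s=ctrl.sense();q=s["ee_rot"];R=Ro.from_quat([q[1],q[2],q[3],q[0]]).as_matrix();c=ctrl.get_calibration("wrist");e=s["eef_pos"]
p=[653.4,-63,.063]
for x in(-40,-44,-48):print(x,proj(c,W(p,[(x,0,38)])))
E
```

```text
eef_pos: [596.1, -34.6, 21.8]
force: [-8.8, -0.7, 9.9]
eef_pos: [596.2, -34.5, 21.7]
force: [-15.3, -1.3, 12.3]
6.7667 [596.217 -34.524  21.763] [-14.642  -0.606  12.694]
-40 [[188.977 287.905]]
-44 [[188.526 280.781]]
-48 [[188.068 273.551]]
```

View pics/looke.png

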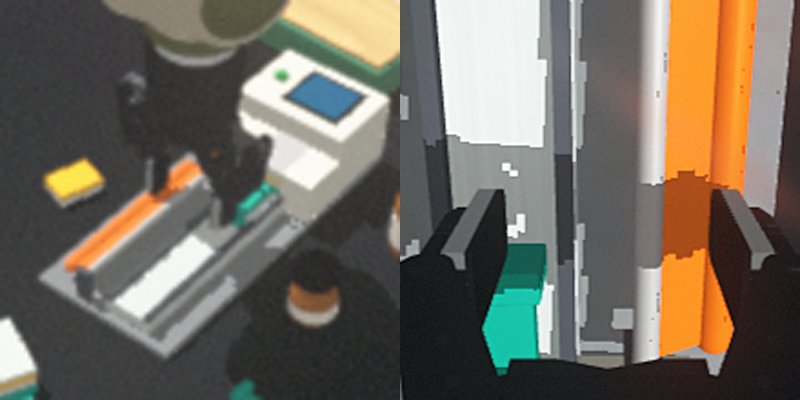

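```bash
python3 -m inch '[-0.3,0,0,0,0,0,-0.8,0,0,0,0,0,-1.5,0,0,0,0,0,-1.5,0,0,0,0,0]' && python3 -m inch '[0,-0.8,0,0,0,0,0,-1.6,0,0,0,0,0,-2.6,0,0,0,0,0,-4.5,0,0,0,0,0,-7,0,0,0,0,-2,-10,0,0,0,0,-5,-13,0,0,0,0,-8,-15,0,0,0,0]' && python3 -m inch '[-3,-1,0,0,0,0,-6,-1,0,0,0,0,-8,-1,0,0,0,0,-8,-1,0,0,0,0,-8,-1,0,0,0,0]'; python3 - <<'E'
from h import *
for n in ["top","wrist","side"]:
    im=ctrl.capture(n)[:,:,::-1];cv2.imwrite(f"pics/{n}9.png",im)
    if n=="side":cv2.imwrite("pics/s9z.png",cv2.resize(im[140:250,215:345],(780,600),interpolation=2))
    if n=="top":cv2.imwrite("pics/t9z.png",cv2.resize(im[105:245,215:355],(600,600),interpolation=2))
print(ctrl.sense()["force"],ctrl.sense()["eef_pos"])
E
```

```text
time_s: 7.1
eef_pos: [583.9, -35.7, 22.6]
ee_rot: [-0.706, 0.707, 0.025, -0.023]
force: [-1.1, 0.2, 6.6]
grip_width: 0.679
time_s: 7.77
eef_pos: [503.1, -40.5, 174.1]
ee_rot: [-0.706, 0.707, 0.025, -0.023]
force: [0.1, -0.7, 0.9]
grip_width: 0.681
time_s: 8.18
eef_pos: [423.7, -45.9, 182.4]
ee_rot: [-0.707, 0.707, 0.024, -0.023]
force: [0.3, 0.9, 0.5]
grip_width: 0.676
[-0.44   0.074  0.508] [424.59  -45.906 181.683]
```

View pics/s9z.png

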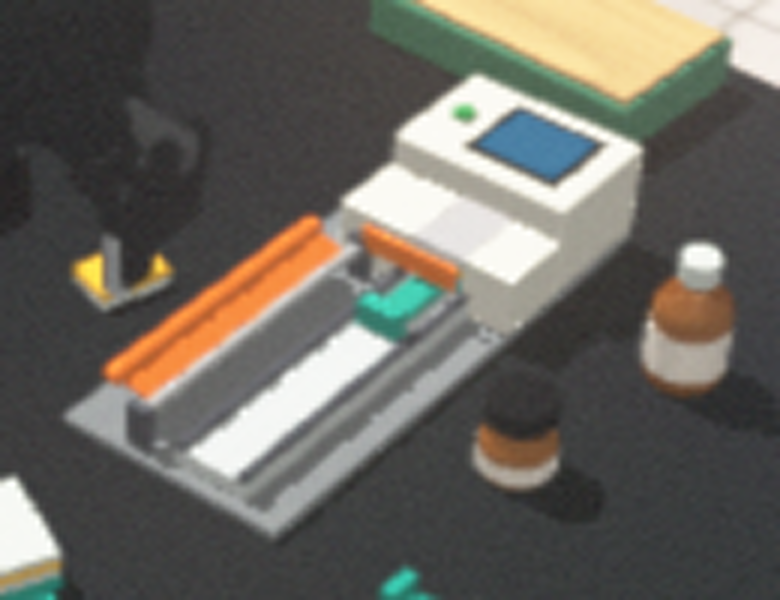

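View pics/wrist9.png

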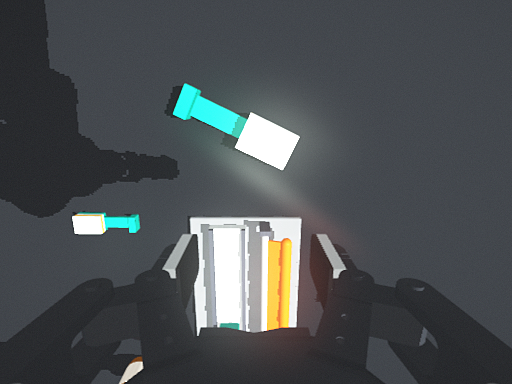

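View pics/t9z.png

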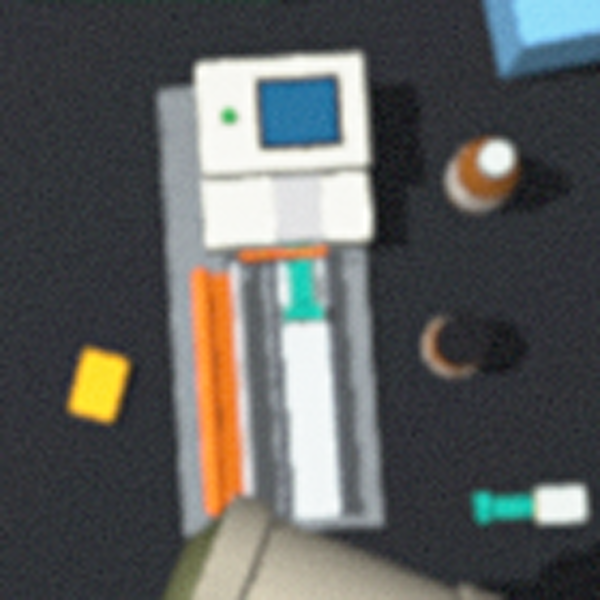

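```bash
python3 - <<'E'
from fit import *
p=[653.4,-63,.063]
for x in (-36,-40,-44,-48): print(x,proj(ct,W(p,[(x,0,38)])),"meas 285.3 179.3")
print(ctrl.finish_job())
E
```

```text
-36 [[285.059 176.279]] meas 285.3 179.3
-40 [[285.151 177.715]] meas 285.3 179.3
-44 [[285.243 179.152]] meas 285.3 179.3
-48 [[285.335 180.59 ]] meas 285.3 179.3
the job is handed in; nothing more can be done
None
```

The shuttle is fully home, the flap has shut behind the cassettes, and the job is handed in. It took about 8.4 s of the 35 s allowed.

**What I did:**
- I held the orange bar down with one fingertip. An overlay on the side picture put the flap at about 0.65–0.7 rad, and the bar pushed back with about 5–6 N.
- With the other fingertip I pushed the teal shuttle under the flap until it met the stop. The tool stopped moving at the predicted position, and the push force rose from about 4 N to 15 N.
- I backed off 15 mm before lifting, so the bar came up and the flap closed, then moved the arm clear.

**Last checks:**
- **Shuttle:** in the top picture the push block's rear face is at about −44 mm in the reader's frame, which is the home value.
- **Flap:** it looks shut over the tail in the side and top pictures.
- **Contact:** the force on the tool is near zero.
- **Bystanders:** the jar, bottle and cassettes beside the reader look unmoved. I did not check the other bystanders, which the arm did not work near.

**Disagreements:**
- The network's `shuttle_mid` and `push_face` hits scored about as well or better on the look-alikes. I used the middle-sized shuttle in the lane and measured it from the pictures.
- The cameras placed the reader's y up to about 3 mm apart, so I took a value in between; that did not cause any trouble.

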